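# Rack the carving gouges by colour

## Task

Put the three carving gouges away: lay each one lengthwise in the sloped rest whose stop and lips match its handle's colour, blade pointing up the slope, and slide it down until the butt of its handle rests against the stop. Leave the rasp, the brush, the sharpening stone and the cup where they are.

Things in the scene. Friction and masses are not known exactly. Their poses are not given: they have to be found in the camera images.
- gouge_blue_center (a point): Gouge with blue octagonal handle (105 mm long, 28 mm across flats), brass ferrule, bare steel shank and 9 mm wide blade; 184 mm long, about 110 g. Point: centre of the handle, on its axis, 14 mm above what it lies on, 52.5 mm from the flat butt end. x runs from butt to blade, y across, z up as it first lies. Starts butt towards the robot, within 0.35 rad.
- gouge_red_center (a point): Gouge with red octagonal handle (105 mm long, 28 mm across flats), brass ferrule, bare steel shank and 14 mm wide blade; 184 mm long, about 110 g. Point: centre of the handle, on its axis, 14 mm above what it lies on, 52.5 mm from the flat butt end. x runs from butt to blade, y across, z up as it first lies. Starts butt towards the robot, within 0.35 rad.
- gouge_green_center (a point): Gouge with green octagonal handle (105 mm long, 28 mm across flats), brass ferrule, bare steel shank and 20 mm wide blade; 184 mm long, about 110 g. Point: centre of the handle, on its axis, 14 mm above what it lies on, 52.5 mm from the flat butt end. x runs from butt to blade, y across, z up as it first lies. Starts butt towards the robot, within 0.35 rad.
- lane_blue (a point): Fixed sloped rest with blue stop and blue lips; rises 12 degrees away from the robot, stop at the low near end. Point: on the lane floor, mid-width, at the stop's inner face, 22 mm above the bench. x up the slope, y across, z square to the floor. Floor 204 x 50 mm between lips 5 mm thick, 6 mm high; stop 22 mm high, 8 mm thick. Gouges do not slide by themselves: slide or push them home.
- lane_red (a point): Fixed sloped rest with red stop and red lips; rises 12 degrees away from the robot, stop at the low near end. Point: on the lane floor, mid-width, at the stop's inner face, 22 mm above the bench. x up the slope, y across, z square to the floor. Floor 204 x 50 mm between lips 5 mm thick, 6 mm high; stop 22 mm high, 8 mm thick. Gouges do not slide by themselves: slide or push them home.
- lane_green (a point): Fixed sloped rest with green stop and green lips; rises 12 degrees away from the robot, stop at the low near end. Point: on the lane floor, mid-width, at the stop's inner face, 22 mm above the bench. x up the slope, y across, z square to the floor. Floor 204 x 50 mm between lips 5 mm thick, 6 mm high; stop 22 mm high, 8 mm thick. Gouges do not slide by themselves: slide or push them home.
- rasp: Rasp with a red round handle and a long, flat, dark blade (250 mm long, 26 mm high), lying across in front of the gouges on the robot's side; not a gouge, leave it. Origin on the bench under its middle, x along it towards the blade.
- brush: Bench brush with bristles, lying across beyond the gouges; not a gouge, leave it. Origin on the bench under its middle, x along it.
- stone: Two-layer sharpening stone, grey under reddish, 150 x 34 x 20 mm, lying lengthwise between the gouges and the rests; leave it. Origin at the centre of its underside, x along it.
- cup: Yellow plastic cup, empty, 72 mm across and 90 mm high, beyond the rests and the stone; leave it. Origin at the centre of its underside.
Not all that is in view belongs to the job. Leave any turquoise or yellow look-alike of the part that bears lane_green alone.

How it is judged:
By the outcome, as a careful person would: the job done as asked, in the order asked, and still so for the second after the job is handed in, with the robot touching nothing.
It also fails if it takes over 90 s, if anything falls off the work surface, if the arm or the gripper's body presses on something with over 40 N, if the wrist force passes 120 N, or if a joint passes its speed limit or range.

## Robot

A 7-joint arm with a two-finger parallel gripper is mounted at the origin on the work surface. World frame = base frame: x ahead of the robot, y to its left, z up, the work surface at z = 0. Lengths are in m, angles in rad, forces in N, time in s.
With the tool pointing down it reaches from about 0.425 to 0.925 m from the base axis. Payload 6.8 kg.
Tool frame: the origin (TCP) lies midway between the tips of the shut fingers; the grasp point (between the pads) lies env.pinch_z behind it (env.pinch_z is the distance from the TCP to the grasp point, in m); z points along the fingers, y is the line along which they close (so a half turn about z gives the same grasp; the last joint's range is limited). The gripper opens to 88 mm and grips with 3 to 60 N. Pads are 20 mm wide; open, the fingers measure 115 mm over their backs; the gripper's body (75 mm by 178 mm) begins 61 mm behind the grasp point.
Start: joints at [0.996, 0.477, 0.022, 1.555, -0.011, 1.109, -0.083], TCP at [0.304, -0.603, 0.223] pointing down, gripper open.
Joint ranges: [-2.96, 2.96], [-0.34, 2.1], [-1.41, 1.46], [0.24, 2.44], [-1.37, 4.51], [0.17, 1.92], [-2.96, 2.96]. Speed limits (rad/s): [2.39, 2.39, 3.14, 3.14, 3.14, 3.14, 3.14].

## Interface

Orientations are given as a 3x3 rotation matrix whose columns are the frame's x, y, z axes.
In Python, from workcell import status, viewer, sign_off, env gives the robot as it stands. The module is installed in compiled form; this text tells all that it offers.
- The arm moves only by the shell command python3 -m crank 'ROWS' [OPENING]. ROWS is text: rows parted by semicolons, each of 4 numbers parted by spaces: the shift along the world's x, y, z in cm, then the turn about the world's z in rad. In form: tx ty tz yaw; .... A call has 1 to 5 rows; each row is the pose to reach, as a shift and turn from the pose commanded when the call began; what a row does not reach only later rows make up. A row lasts 1/12 s, in which the tool goes at most 41.7 mm and 7.16 degrees, less where a joint would pass 70% of its speed; a pose out of reach is approached as far as the arm can. A call with a gripper value outside its range is refused whole. OPENING is the opening, from -1 (shut) to 1 (fully open), set as the call begins (- or left out, the last holds). The fingers move at their own pace and stop on an object; the grip force is fixed at half the most. Time passes only in rows, so rows that repeat a pose let the fingers close. It gives the time, the measured TCP pose, the force, the opening and the grip force at its end, in the units of the state.
- status.sense(): the state, without advancing time (a new reading comes with each control period).
- viewer.read_camera(name): name is "scene" or "top" or "wrist"; returns a dict with "pixels" (480x640x3 uint8, red, green, blue), "camera_matrix" (3x3 intrinsics, pixels), "dist" ([k1, k2, p1, p2, k3] as OpenCV has them; the pictures are not rectified), "xyz" and "attitude" of the camera in the world; the wrist camera has in their place "T_tool_cam" (4x4, takes a point from camera to tool coordinates, whose origin is the TCP and whose axes are the flange's). Camera axes: x right, y down, z forward; pixel columns grow to the right and rows downward; lengths in m; the calibration is good to about 2 mm. A picture is of the moment at which its call begins: read the wrist's pose just before it. There is no depth.
- sign_off(): hands the job in; it is judged then, once.
The state is a dict: "time": time; "qpos": joint angles; "joint_velocities": joint speeds; "joint_torque": joint torques, N m; "position": TCP position; "orientation": TCP orientation; "ft_force": force on the tool from outside, world axes, zero at the start; "moment": the same for the moment, N m; "opening": opening from 0.0 (shut) to 1.0 (fully open); "grasp_force": force on a finger pad.
Only numpy, scipy, OpenCV 4.12 (cv2) and the standard library are available. Lean on these libraries where they do the work, as an engineer would, in place of code of your own. Each camera call takes 0.05 s, during which the arm holds its last target. There are 200 camera calls.

## Working session

There is one attempt and no reset: what is moved stays moved. The work goes in short steps, Python scripts to look and compute and a shell command to move; the robot and the scene stay as the last step left them, time stands still between calls to the robot, and variables do not carry over. Pictures are saved under pics/ and viewed, at most 14 in all, crops included, and the job is handed in when it is done.

```bash
mkdir -p pics; cat > h.py <<'E'
import numpy as np, cv2
from workcell import status, viewer, env
def snap(n,f):
    s=status.sense(); c=viewer.read_camera(n); cv2.imwrite('pics/'+f,c['pixels'][:,:,::-1]); 
    if n=='wrist':
        T=np.eye(4);T[:3,:3]=s['orientation'];T[:3,3]=s['position'];T=T@np.array(c['T_tool_cam'])
    else:
        T=np.eye(4);T[:3,:3]=np.array(c['attitude']);T[:3,3]=c['xyz']
    c['T']=T; np.save('pics/'+f+'.npy',dict(T=T,K=c['camera_matrix'],d=c['dist']),allow_pickle=True); return c
def load(f): return np.load('pics/'+f+'.npy',allow_pickle=True).item()
def px2w(f,uv,z):
    c=load(f); p=cv2.undistortPoints(np.array(uv,float).reshape(-1,1,2),np.array(c['K']),np.array(c['d'])).reshape(-1,2)
    r=np.c_[p,np.ones(len(p))]@c['T'][:3,:3].T; o=c['T'][:3,3]
    z=np.broadcast_to(z,len(p)); return o+r*((z-o[2])/r[:,2])[:,None]
def w2px(f,P):
    c=load(f); T=np.linalg.inv(c['T']); r,_=cv2.Rodrigues(T[:3,:3])
    return cv2.projectPoints(np.array(P,float).reshape(-1,1,3),r,T[:3,3],np.array(c['K']),np.array(c['d']))[0].reshape(-1,2)
E
python3 - <<'E'
from h import *
np.set_printoptions(precision=3,suppress=True)
s=status.sense(); print(s,env.pinch_z)
for n in('top','scene'):
    c=snap(n,n+'1.png'); print(c['T'],c['camera_matrix'],c['dist'])
E
```

```text
{'time': 0.0, 'qpos': array([ 0.996,  0.478,  0.022,  1.556, -0.011,  1.109, -0.083]), 'joint_velocities': array([-0.001, -0.001, -0.   ,  0.   ,  0.001, -0.001, -0.001]), 'joint_torque': array([  0.   , -58.285,   1.534, -27.261,  -0.054,   0.017,   0.   ]), 'position': array([ 0.303, -0.602,  0.222]), 'orientation': array([[ 0.893,  0.45 , -0.001],
       [ 0.45 , -0.893,  0.001],
       [-0.   , -0.002, -1.   ]]), 'ft_force': array([ 0.297,  0.215, -0.489]), 'moment': array([ 0.036, -0.02 ,  0.027]), 'grasp_force': 0.0, 'opening': 1.0021433525522878} 0.0187
[[-0.003 -0.976  0.22   0.255]
 [-1.     0.002 -0.005  0.011]
 [ 0.005 -0.22  -0.976  0.971]
 [ 0.     0.     0.     1.   ]] [[459.888   0.    312.338]
 [  0.    459.888 235.783]
 [  0.      0.      1.   ]] [-0.052  0.     0.     0.     0.   ]
[[-0.193  0.639 -0.745  1.363]
 [ 0.981  0.134 -0.139  0.158]
 [ 0.011 -0.758 -0.653  0.842]
 [ 0.     0.     0.     1.   ]] [[514.621   0.    323.97 ]
 [  0.    514.621 242.892]
 [  0.      0.      1.   ]] [-0.028  0.     0.     0.     0.   ]
```

View pics/top1.png

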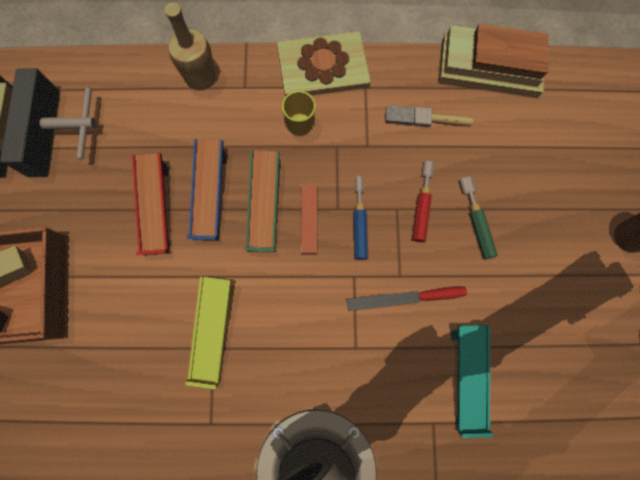

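View pics/scene1.png

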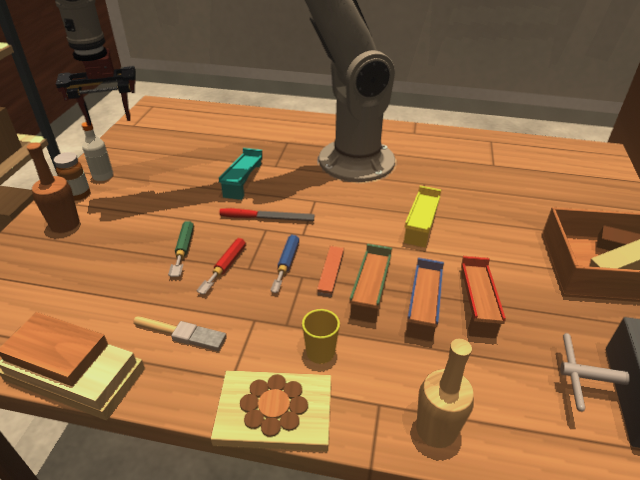

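The top view shows the gouges: blue (360,232), red (422,215), green (483,232). The rests are red (150,203), blue (207,190) and green (263,200). The strips at (208,332, yellow) and (475,380, turquoise) have the same shape but the wrong colours, so they're decoys. I'll confirm all this in one crop and measure.

```bash
python3 - <<'E'
from h import *
np.set_printoptions(precision=4,suppress=True)
im=cv2.imread('pics/top1.png'); hsv=cv2.cvtColor(im,cv2.COLOR_BGR2HSV)
R={'blue':(95,125),'green':(60,84),'red':(172,185)}
box={'blue':(345,175,375,265),'red':(408,155,438,245),'green':(455,170,500,262)}
for n,(x0,y0,x1,y1) in box.items():
    h=hsv[y0:y1,x0:x1].astype(int); H=h[...,0].copy()
    if n=='red': H[H<6]+=180
    m=(H>=R[n][0])&(H<=R[n][1])&(h[...,1]>130)
    k=cv2.connectedComponentsWithStats(m.astype(np.uint8)); i=1+np.argmax(k[2][1:,4]); v,u=np.nonzero(k[1]==i)
    W=px2w('top1.png',np.c_[u+x0,v+y0],0.018)[:,:2]; 
    (c,sz,a)=cv2.minAreaRect((W*1000).astype(np.float32)); mu=W.mean(0); w,V=np.linalg.eigh(np.cov(W.T)); d=V[:,1]*np.sign(V[0,1])
    print(n,'rect ctr',np.array(c)/1000,sz,'mean',mu,'yaw',np.arctan2(d[1],d[0]))
crop=cv2.resize(im[130:265,125:505],None,fx=2.1,fy=2.1,interpolation=cv2.INTER_CUBIC); 
l=cv2.resize(im[130:265,125:315],(800,568),interpolation=cv2.INTER_CUBIC); cv2.imwrite('pics/lanes.png',l); cv2.imwrite('pics/all.png',crop)
E
```

```text
blue rect ctr [ 0.4741 -0.0954] (21.42911720275879, 100.77991485595703) mean [ 0.4741 -0.0956] yaw 0.006807057077806749
red rect ctr [ 0.512  -0.2295] (28.6478271484375, 108.0735855102539) mean [ 0.5115 -0.2293] yaw -0.18934148266495596Traceback (most recent call last):
  File "<stdin>", line 10, in <module>
    return _wrapfunc(a, 'argmax', axis=axis, out=out, **kwds)
    return bound(*args, **kwds)
ValueError: attempt to get argmax of an empty sequence
```

```bash
python3 - <<'E'
from h import *
np.set_printoptions(precision=4,suppress=True)
im=cv2.imread('pics/top1.png'); hsv=cv2.cvtColor(im,cv2.COLOR_BGR2HSV)
print('px',hsv[232,483],hsv[200,278],hsv[200,248])
x0,y0,x1,y1=455,170,500,262
h=hsv[y0:y1,x0:x1].astype(int); m=(h[...,0]>=40)&(h[...,0]<=95)&(h[...,1]>80)
k=cv2.connectedComponentsWithStats(m.astype(np.uint8)); i=1+np.argmax(k[2][1:,4]); v,u=np.nonzero(k[1]==i)
W=px2w('top1.png',np.c_[u+x0,v+y0],0.018)[:,:2]
(c,sz,a)=cv2.minAreaRect((W*1000).astype(np.float32)); w,V=np.linalg.eigh(np.cov(W.T)); d=V[:,1]*np.sign(V[0,1])
print('green rect ctr',np.array(c)/1000,sz,'mean',W.mean(0),'yaw',np.arctan2(d[1],d[0]))
cv2.imwrite('pics/lanes.png',cv2.resize(im[130:265,125:315],(800,568),interpolation=cv2.INTER_CUBIC))
E
```

```text
px [65 82 90] [ 15 135  89] [ 34  71 100]
green rect ctr [ 0.475  -0.3593] (103.23320770263672, 27.310659408569336) mean [ 0.474  -0.3601] yaw 0.2163704774212977
```

View pics/lanes.png

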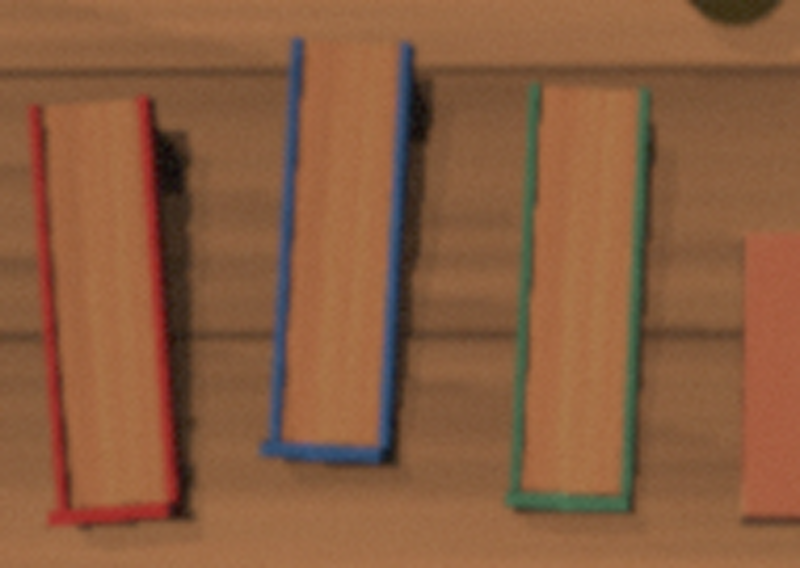

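The crop confirms the red, blue and green rests. Their stops are at the bottom, with inner edges near crop rows 503, 447 and 495. Next I'll fit the lane poses to these corners.

```bash
cat >> h.py <<'E'
from scipy.optimize import least_squares
def lanepts(p,L):
    a=np.radians(12);c,s=np.cos(p[2]),np.sin(p[2])
    Ry=np.array([[np.cos(a),0,-np.sin(a)],[0,1,0],[np.sin(a),0,np.cos(a)]]);Rz=np.array([[c,-s,0],[s,c,0],[0,0,1]])
    return np.array([p[0],p[1],.022])+np.array(L)@(Rz@Ry).T
E
python3 - <<'E'
from h import *
np.set_printoptions(precision=4,suppress=True)
L=[[.204,.030,.006],[.204,-.030,.006],[0,.025,.022],[0,-.025,.022]]
C={'red':[(31,105),(150,96),(68,508),(166,501)],'blue':[(293,38),(413,43),(280,445),(382,451)],'green':[(530,84),(650,90),(520,494),(628,496)]}
for n,c in C.items():
    uv=np.array(c)/[800/190,568/135]+[125,130]-.4
    f=lambda p:(w2px('top1.png',lanepts(p,L))-uv).ravel()
    r=least_squares(f,[.45,.2,0]); print(n,r.x,r.fun)
E
```

```text
red [0.4397 0.3371 0.097 ] [ 0.0891  0.0853  0.034  -0.5691 -0.4308  0.5542  0.3058 -0.1074]
blue [ 0.4691  0.2324 -0.034 ] [ 0.2317  0.5559 -0.1089  0.0977  0.0734  0.034  -0.1896 -0.6353]
green [ 0.4444  0.1121 -0.0312] [ 0.0264  0.2197  0.0366 -0.4589  0.6643  0.0015 -0.7247  0.2292]
```

Lane fits are within 0.7 px. I'll start with the green gouge, moving above it and then partway down.

```bash
python3 -m crank '8.5 12.1 0 -.12;8.5 12.1 0 -.12;8.5 12.1 0 -.12;8.5 12.1 0 -.12' 1
python3 -m crank '8.6 12.1 0 -.13;8.6 12.1 0 -.13;8.6 12.1 0 -.13;8.6 12.1 0 -.13;8.6 12.1 0 -.13'
python3 -m crank '0 0 -13 0;0 0 -13 0;0 0 -13 0;0 0 -13 0;0 0 -13 0'
python3 -c "
from h import *
snap('wrist','w1.png')"
```

```text
time: 0.43
position: [0.3922, -0.4769, 0.2222]
orientation: [[0.939, 0.344, 0.001], [0.344, -0.939, 0.003], [0.002, -0.002, -1.0]]
ft_force: [0.8, 0.9, -0.6]
opening: 0.998
grasp_force: 0.0
time: 0.85
position: [0.4793, -0.3537, 0.2224]
orientation: [[0.974, 0.225, 0.002], [0.225, -0.974, 0.003], [0.002, -0.003, -1.0]]
ft_force: [1.3, 0.8, 0.3]
opening: 0.999
grasp_force: 0.0
time: 1.27
position: [0.4725, -0.3599, 0.0903]
orientation: [[0.977, 0.215, -0.006], [0.215, -0.977, 0.003], [-0.005, -0.004, -1.0]]
ft_force: [-0.7, -0.5, 1.1]
opening: 0.999
grasp_force: 0.0
```

View pics/w1.png

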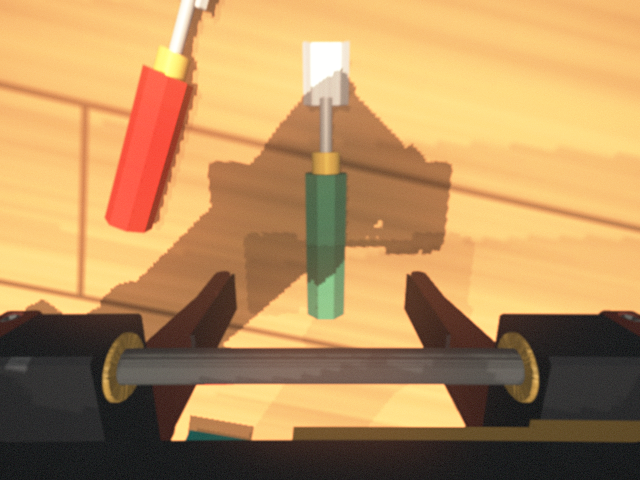

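The wrist view shows the green handle aligned and midway between the fingers, with its ends at rows 172 and 318. I'll check the along-axis position against the calibration and go down.

```bash
python3 -c "
from h import *
print(px2w('w1.png',[(326,172),(326,318)],.02))"
python3 -m crank '0 0 -8 0;0 0 -8 0;0 0 -8 0;0 0 -8 0'
```

```text
[[ 0.52590957 -0.35221582  0.02      ]
 [ 0.4182937  -0.37638328  0.02      ]]
time: 1.65
position: [0.475, -0.3612, 0.0138]
orientation: [[0.977, 0.215, -0.0], [0.215, -0.977, 0.0], [-0.0, -0.0, -1.0]]
ft_force: [-0.4, -0.8, 0.4]
opening: 1.001
grasp_force: 0.0
```

```bash
python3 -m crank '0 0 -.3 0;0 0 -.3 0'
python3 -m crank '0 0 0 0;0 0 0 0;0 0 0 0;0 0 0 0;0 0 0 0' -1
python3 -m crank '0 0 0 0;0 0 0 0;0 0 0 0;0 0 0 0'
python3 -m crank '0 0 15 0;0 0 15 0;0 0 15 0;0 0 15 0;0 0 15 0'
```

```text
time: 1.82
position: [0.4767, -0.3623, 0.0127]
orientation: [[0.977, 0.215, 0.004], [0.215, -0.977, -0.003], [0.003, 0.004, -1.0]]
ft_force: [-0.1, -0.1, 0.3]
opening: 0.998
grasp_force: 0.0
time: 2.23
position: [0.4749, -0.3609, 0.01]
orientation: [[0.977, 0.215, 0.0], [0.215, -0.977, -0.0], [0.0, 0.0, -1.0]]
ft_force: [-0.0, 0.3, -0.2]
opening: 0.658
grasp_force: 0.0
time: 2.57
position: [0.4747, -0.3608, 0.0096]
orientation: [[0.977, 0.215, -0.0], [0.215, -0.977, 0.0], [-0.0, -0.0, -1.0]]
ft_force: [1.1, -1.0, -0.4]
opening: 0.358
grasp_force: 0.2
time: 2.98
position: [0.4779, -0.363, 0.1661]
orientation: [[0.977, 0.215, 0.009], [0.215, -0.977, -0.006], [0.008, 0.007, -1.0]]
ft_force: [0.7, -0.9, 0.9]
opening: 0.01
grasp_force: 0.0
```

I lifted before the grip had built up, so the fingers slipped off. I'll open them and look.

```bash
python3 -m crank '0 0 -6 0;0 0 -6 0;0 0 -6 0;0 0 -6 0;0 0 -6 0' 1
python3 -m crank '0 0 0 0;0 0 0 0;0 0 0 0;0 0 0 0;0 0 0 0'
python3 -m crank '0 0 0 0;0 0 0 0;0 0 0 0;0 0 0 0;0 0 0 0'
python3 -c "
from h import *
snap('wrist','w2.png')"
```

```text
time: 3.4
position: [0.4752, -0.3611, 0.1003]
orientation: [[0.977, 0.215, 0.001], [0.215, -0.977, -0.0], [0.0, 0.0, -1.0]]
ft_force: [-0.6, -0.1, 0.9]
opening: 0.352
grasp_force: 0.0
time: 3.82
position: [0.4749, -0.3609, 0.1001]
orientation: [[0.977, 0.215, 0.001], [0.215, -0.977, -0.0], [0.0, 0.0, -1.0]]
ft_force: [-0.2, 0.3, -0.0]
opening: 0.728
grasp_force: 0.0
time: 4.23
position: [0.4747, -0.3608, 0.0996]
orientation: [[0.977, 0.215, -0.0], [0.215, -0.977, -0.0], [-0.0, -0.0, -1.0]]
ft_force: [-0.0, -0.8, -0.1]
opening: 1.004
grasp_force: 0.0
```

View pics/w2.png

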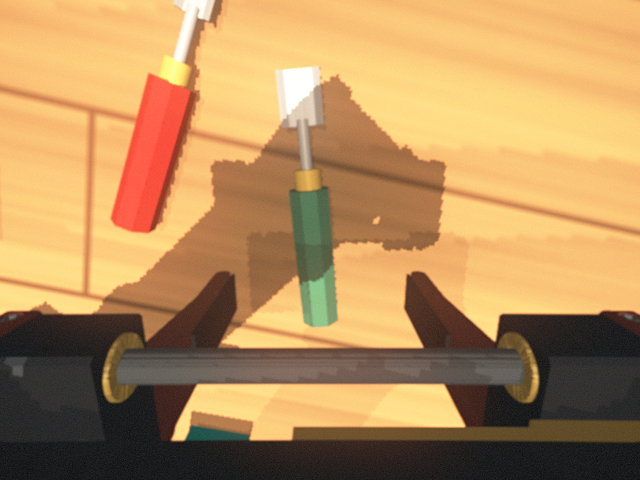

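The gouge is flat on the bench again and only turned slightly. Its handle runs from about (310,190) to (320,326).

```bash
python3 -c "
from h import *
P=px2w('w2.png',[(310,189),(320,325)],.02);d=P[0]-P[1]
print(P,np.linalg.norm(d),P.mean(0),np.arctan2(d[1],d[0]))"
```

```text
[[ 0.51362832 -0.34509296  0.02      ]
 [ 0.40886329 -0.37543906  0.02      ]] 0.10907151548407651 [ 0.4612458  -0.36026601  0.02      ] 0.2819425101198497
```

```bash
python3 -m crank '-1.1 .1 -5 .065;-1.1 .1 -9.1 .065;-1.1 .1 -9.1 .065;-1.1 .1 -9.1 .065;-1.1 .1 -9.1 .065'
python3 -m crank '0 0 0 0;0 0 0 0;0 0 0 0;0 0 0 0;0 0 0 0' -1
python3 -m crank '0 0 0 0;0 0 0 0;0 0 0 0;0 0 0 0;0 0 0 0'
python3 -m crank '0 0 0 0;0 0 0 0;0 0 0 0'
```

```text
time: 4.7
position: [0.4643, -0.36, 0.0093]
orientation: [[0.961, 0.278, 0.0], [0.278, -0.961, 0.0], [0.0, -0.0, -1.0]]
ft_force: [0.4, -0.1, 0.9]
opening: 1.002
grasp_force: 0.0
time: 5.12
position: [0.4642, -0.3601, 0.0095]
orientation: [[0.961, 0.278, 0.001], [0.278, -0.961, -0.001], [0.001, 0.001, -1.0]]
ft_force: [0.4, 0.4, 0.1]
opening: 0.662
grasp_force: 0.0
time: 5.53
position: [0.4637, -0.3597, 0.0086]
orientation: [[0.961, 0.278, -0.0], [0.278, -0.961, 0.0], [-0.0, -0.0, -1.0]]
ft_force: [-0.8, 0.2, 0.2]
opening: 0.32
grasp_force: 29.9
time: 5.78
position: [0.4638, -0.3597, 0.0086]
orientation: [[0.961, 0.278, -0.0], [0.278, -0.961, 0.0], [-0.0, -0.0, -1.0]]
ft_force: [-0.1, -0.0, 1.1]
opening: 0.314
grasp_force: 29.9
```

Gripped at 28 mm and 30 N. Now I'll lift and carry it to the green lane.

```bash
python3 -m crank '0 0 3 0;0 0 7 0;0 0 11 0;0 0 14 0;0 0 14 0'
python3 -m crank '2 15.6 0 -.1;2 15.6 0 -.1;2 15.6 0 -.1;2 15.6 0 -.1;2 15.6 0 -.1'
python3 -m crank '2 15.6 0 -.1;2 15.6 0 -.1;2 15.6 0 -.1;2 15.6 0 -.1;2 15.6 0 -.1'
python3 -m crank '1.9 15.7 0 -.113;1.9 15.7 0 -.113;1.9 15.7 0 -.113;1.9 15.7 0 -.113;1.9 15.7 0 -.113'
python3 -m crank '0 0 -4 0;0 0 -6 0;0 0 -6 0;0 0 -6 0'
python3 -c "
from h import *
snap('wrist','w3.png')"
```

```text
time: 6.2
position: [0.4671, -0.3622, 0.1553]
orientation: [[0.961, 0.278, 0.009], [0.278, -0.961, -0.006], [0.007, 0.008, -1.0]]
ft_force: [0.9, -0.3, 0.4]
opening: 0.316
grasp_force: 29.9
time: 6.62
position: [0.4847, -0.1957, 0.1479]
orientation: [[0.982, 0.191, -0.001], [0.191, -0.982, 0.004], [0.0, -0.004, -1.0]]
ft_force: [0.1, 0.4, -0.6]
opening: 0.317
grasp_force: 29.9
time: 7.03
position: [0.5044, -0.04, 0.1482]
orientation: [[0.996, 0.092, 0.0], [0.092, -0.996, 0.003], [0.0, -0.003, -1.0]]
ft_force: [0.4, 0.4, -0.9]
opening: 0.314
grasp_force: 29.9
time: 7.45
position: [0.5228, 0.1179, 0.1484]
orientation: [[1.0, -0.021, 0.001], [-0.021, -1.0, 0.005], [0.001, -0.005, -1.0]]
ft_force: [0.4, 0.3, -0.3]
opening: 0.318
grasp_force: 29.9
time: 7.78
position: [0.5218, 0.1082, 0.0876]
orientation: [[0.999, -0.032, -0.003], [-0.032, -1.0, -0.001], [-0.003, 0.001, -1.0]]
ft_force: [-0.4, -0.5, -0.9]
opening: 0.316
grasp_force: 29.9
```

View pics/w3.png

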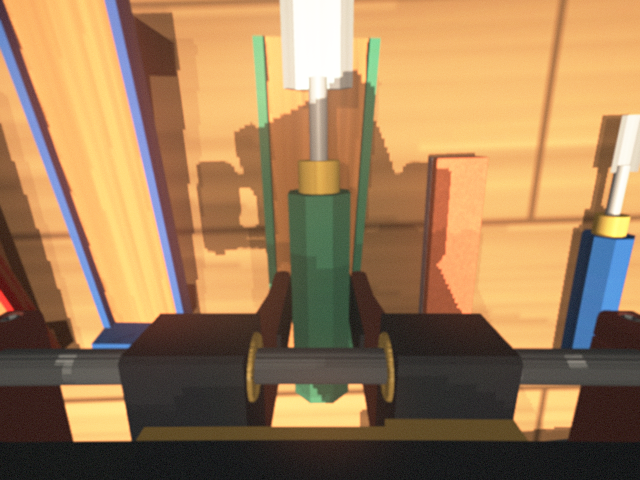

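Centred over the green lane, with lips at columns 265 and 370 and the tool at 320. I'll lower it in small steps and watch the force.

```bash
python3 -c "
from h import *
print(px2w('w3.png',[(319,190),(320,398)],.105))"
python3 -m crank '0 0 -1.5 0;0 0 -2.5 0;0 0 -2.5 0'
python3 -m crank '0 0 -.3 0;0 0 -.6 0;0 0 -.9 0;0 0 -.9 0'
python3 -m crank '0 0 -.2 0;0 0 -.4 0;0 0 -.4 0;0 0 -.4 0'
python3 -c "
from h import *
print(status.sense()['moment'])"
```

```text
[[0.57572732 0.10657505 0.105     ]
 [0.4687523  0.10956618 0.105     ]]
time: 8.08
position: [0.5224, 0.1087, 0.0631]
orientation: [[0.999, -0.032, -0.001], [-0.032, -0.999, -0.0], [-0.001, 0.0, -1.0]]
ft_force: [-0.6, 0.2, -1.2]
opening: 0.316
grasp_force: 29.9
time: 8.42
position: [0.5234, 0.1097, 0.0551]
orientation: [[1.0, -0.031, 0.001], [-0.031, -1.0, 0.001], [0.001, -0.001, -1.0]]
ft_force: [-0.6, -0.3, 2.1]
opening: 0.319
grasp_force: 30.0
time: 8.75
position: [0.5227, 0.1096, 0.0507]
orientation: [[1.0, -0.031, 0.0], [-0.031, -1.0, 0.0], [0.0, -0.0, -1.0]]
ft_force: [-1.7, 2.3, 2.8]
opening: 0.318
grasp_force: 30.0
[0.436376   0.2293299  0.03867181]
```

It's pivoting gently under 2.8 N. Now I'll slide it down the slope.

```bash
python3 -m crank '0 0 -.1 0;-.6 .02 -.23 0;-1.2 .04 -.36 0;-1.8 .06 -.48 0;-1.8 .06 -.48 0'
python3 -m crank '-.2 0 -.04 0;-.4 .01 -.08 0;-.4 .01 -.08 0;-.4 .01 -.08 0'
python3 -m crank '-.2 0 -.04 0;-.3 .01 -.06 0;-.3 .01 -.06 0;-.3 .01 -.06 0'
```

```text
time: 9.17
position: [0.5033, 0.1094, 0.0456]
orientation: [[1.0, -0.031, -0.001], [-0.031, -1.0, -0.001], [-0.001, 0.001, -1.0]]
ft_force: [-2.6, 0.1, 4.0]
opening: 0.314
grasp_force: 30.0
time: 9.5
position: [0.5005, 0.1098, 0.045]
orientation: [[1.0, -0.031, -0.0], [-0.031, -1.0, -0.0], [-0.0, 0.0, -1.0]]
ft_force: [0.4, -1.0, 4.7]
opening: 0.314
grasp_force: 30.0
time: 9.83
position: [0.4977, 0.1101, 0.0445]
orientation: [[1.0, -0.031, -0.0], [-0.031, -1.0, 0.0], [-0.0, -0.0, -1.0]]
ft_force: [0.3, -0.3, 3.5]
opening: 0.318
grasp_force: 30.0
```

```bash
python3 -m crank '-.15 0 -.03 0;-.15 0 -.03 0;-.15 0 -.03 0'
python3 -m crank '-.15 0 -.03 0;-.15 0 -.03 0;-.15 0 -.03 0'
python3 -m crank '-.15 0 -.03 0;-.15 0 -.03 0;-.15 0 -.03 0'
```

```text
time: 10.08
position: [0.4961, 0.1101, 0.0442]
orientation: [[1.0, -0.031, -0.0], [-0.031, -1.0, -0.0], [-0.0, 0.0, -1.0]]
ft_force: [0.7, 0.1, 3.0]
opening: 0.316
grasp_force: 30.0
time: 10.33
position: [0.4946, 0.11, 0.0438]
orientation: [[1.0, -0.031, -0.0], [-0.031, -1.0, -0.0], [-0.0, 0.0, -1.0]]
ft_force: [0.6, -0.2, 3.2]
opening: 0.313
grasp_force: 30.0
time: 10.58
position: [0.4931, 0.11, 0.0435]
orientation: [[1.0, -0.031, -0.0], [-0.031, -1.0, -0.0], [-0.0, 0.0, -1.0]]
ft_force: [0.9, 0.5, 2.7]
opening: 0.317
grasp_force: 30.0
```

```bash
python3 -m crank '-.2 0 -.04 0;-.2 0 -.04 0;-.2 0 -.04 0'
python3 -m crank '-.15 0 -.03 0;-.15 0 -.03 0;-.15 0 -.03 0'
python3 -c "
from h import *
snap('scene','s2.png'); im=cv2.imread('pics/s2.png')[210:340,300:500]; cv2.imwrite('pics/s2c.png',cv2.resize(im,(800,520),interpolation=cv2.INTER_CUBIC))"
```

```text
time: 10.83
position: [0.4929, 0.1101, 0.0435]
orientation: [[0.999, -0.032, 0.003], [-0.032, -1.0, 0.001], [0.003, -0.001, -1.0]]
ft_force: [4.1, 0.1, 1.8]
opening: 0.311
grasp_force: 30.0
time: 11.08
position: [0.4929, 0.11, 0.0436]
orientation: [[0.999, -0.032, 0.006], [-0.032, -0.999, 0.001], [0.006, -0.001, -1.0]]
ft_force: [9.0, -2.1, 0.3]
opening: 0.313
grasp_force: 30.0
```

View pics/s2c.png

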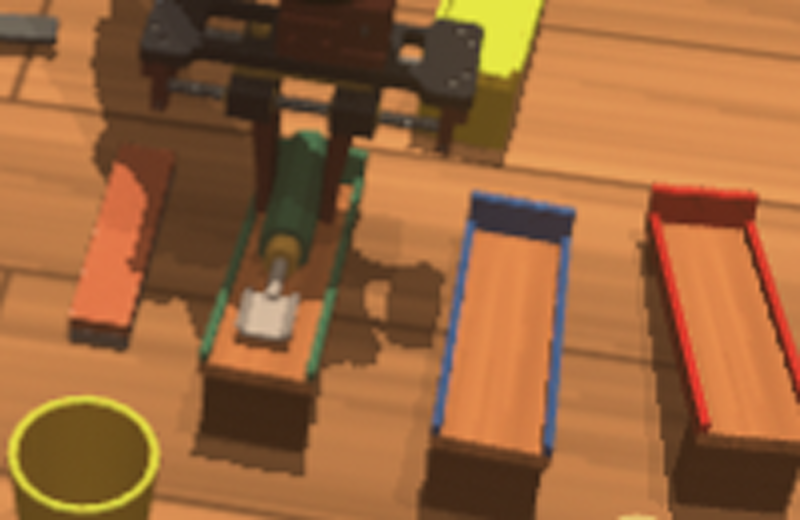

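Contact with the stop: the wrist holds at x=.493 under 9 N, and the crop shows the butt at the green stop. I'll ease off, release and check.

```bash
python3 -m crank '.2 0 0 0;.2 0 0 0' 
python3 -m crank '0 0 0 0;0 0 0 0;0 0 0 0;0 0 0 0;0 0 0 0' 0.1
python3 -m crank '0 0 0 0;0 0 0 0;0 0 0 0'
python3 -m crank '0 0 14 0;0 0 14 0;0 0 14 0;0 0 14 0;0 0 14 0' 1
python3 -c "
from h import *
snap('wrist','w4.png')"
```

```text
time: 11.3
position: [0.493, 0.11, 0.0433]
orientation: [[0.999, -0.032, 0.002], [-0.032, -0.999, 0.0], [0.002, -0.0, -1.0]]
ft_force: [3.3, 0.0, 5.9]
opening: 0.318
grasp_force: 30.0
time: 11.72
position: [0.491, 0.1099, 0.0425]
orientation: [[1.0, -0.031, -0.001], [-0.031, -1.0, -0.0], [-0.001, 0.0, -1.0]]
ft_force: [-1.0, -1.1, -0.3]
opening: 0.549
grasp_force: 0.0
time: 11.97
position: [0.4917, 0.11, 0.0428]
orientation: [[1.0, -0.031, -0.0], [-0.031, -1.0, -0.0], [-0.0, 0.0, -1.0]]
ft_force: [-0.4, 0.8, -0.2]
opening: 0.552
grasp_force: 0.0
time: 12.38
position: [0.4945, 0.1109, 0.1874]
orientation: [[0.999, -0.031, 0.008], [-0.032, -1.0, 0.002], [0.008, -0.003, -1.0]]
ft_force: [0.1, -0.7, 0.4]
opening: 0.884
grasp_force: 0.0
```

View pics/w4.png

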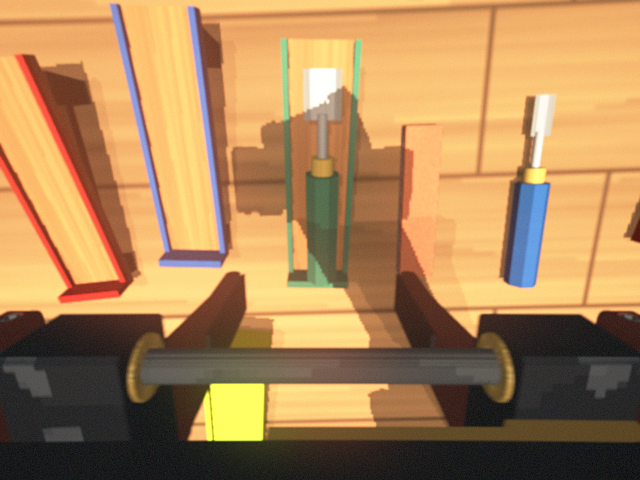

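In the wrist view the butt end at (322,285) seems to overlap the stop. I'll compare it with projections of the fully seated pose.

```bash
python3 - <<'E'
from h import *
np.set_printoptions(precision=1,suppress=True)
p=[.4444,.1121,-.0312]
L=[[0,.025,.022],[0,-.025,.022],[-.008,.03,.022],[-.008,-.03,.022],[.204,.03,.006],[.204,-.03,.006]]
print(w2px('w4.png',lanepts(p,L)))
y=-.003
print('seated butt top/bottom, front top, tip',w2px('w4.png',lanepts(p,[[0,y,.028],[0,y,0],[.105,y,.028],[.184,y,.014]])))
im=cv2.imread('pics/w4.png')[30:300,250:390]; cv2.imwrite('pics/w4c.png',cv2.resize(im,None,fx=2.2,fy=2.2,interpolation=cv2.INTER_CUBIC))
snap('scene','s3.png'); im=cv2.imread('pics/s3.png')[210:330,320:420]; im=cv2.resize(im,(500,600),interpolation=cv2.INTER_CUBIC)
a=cv2.imread('pics/w4c.png'); a=cv2.resize(a,(300,600)); cv2.imwrite('pics/c4.png',np.hstack([im,a]))
E
```

```text
[[294.7 280.4]
 [346.1 280.5]
 [289.9 287.2]
 [350.9 287.2]
 [279.5  37.9]
 [361.   37.8]]
seated butt top/bottom, front top, tip [[323.5 284. ]
 [323.3 268.3]
 [324.  177.7]
 [324.3  68.7]]
```

View pics/c4.png

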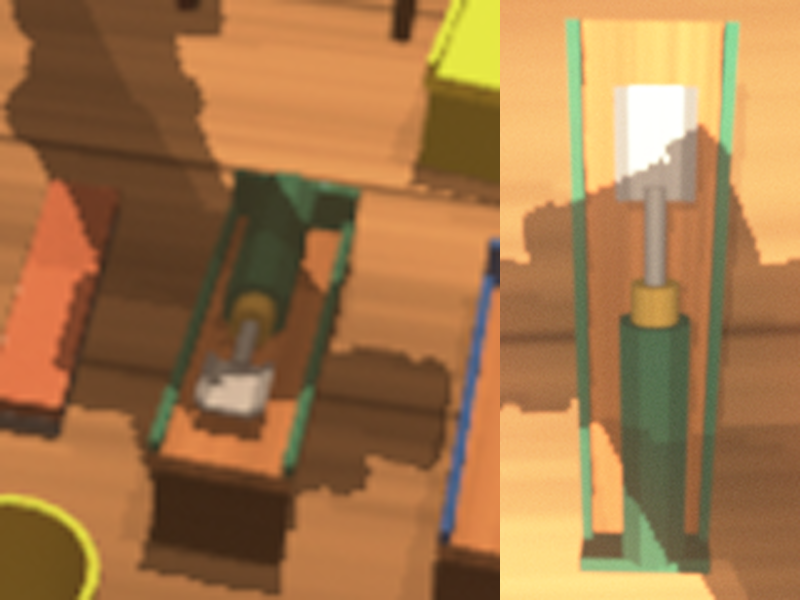

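The outline is ambiguous here, so I'll move over to the blue gouge and check the green one from the unobstructed top camera.

```bash
python3 -m crank '-1.7 -20.6 0 .04;-1.7 -20.6 0 .04;-1.7 -20.6 0 .04;-1.7 -20.6 0 .04;-1.7 -20.6 0 .04' 1
python3 -m crank '0 0 -8 0;0 0 -8 0;0 0 -8 0;0 0 -8 0'
python3 - <<'E'
from h import *
np.set_printoptions(precision=1,suppress=True)
a=snap('wrist','w5.png')
snap('top','t5.png');snap('scene','s5.png')
p=[.4444,.1121,-.0312];y=-.003
for n in('t5.png','s5.png'):
  print(n,w2px(n,lanepts(p,[[0,y,.028],[0,y,0],[.105,y,.028],[.184,y,.014],[0,.025,.022],[0,-.025,.022],[-.008,.025,.022]])).tolist())
im=cv2.imread('pics/t5.png')[140:265,230:300]; im=cv2.resize(im,(336,600),interpolation=cv2.INTER_CUBIC)
w=cv2.resize(cv2.imread('pics/w5.png'),(464,348)); w=np.vstack([w,np.zeros((252,464,3),np.uint8)]); cv2.imwrite('pics/c5.png',np.hstack([im,w]))
E
```

```text
time: 12.9
position: [0.4727, -0.098, 0.1808]
orientation: [[1.0, 0.009, -0.004], [0.009, -1.0, 0.0], [-0.004, -0.0, -1.0]]
ft_force: [0.9, 0.8, 0.2]
opening: 1.004
grasp_force: 0.0
time: 13.23
position: [0.4719, -0.0956, 0.1005]
orientation: [[1.0, 0.009, -0.008], [0.009, -1.0, 0.001], [-0.008, -0.001, -1.0]]
ft_force: [0.8, -0.8, 0.8]
opening: 1.001
grasp_force: 0.0
t5.png [[262.0015259231191, 247.446922655745], [263.47351613897183, 247.27178296897628], [263.5544647554017, 196.1641120078762], [265.4627035571221, 158.97953555682153], [248.74414771492465, 247.01410574381217], [273.0050537512259, 247.7178886835041], [248.62811115065907, 250.9010762999363]]
s5.png [[375.7811519293823, 244.0301849994234], [374.54077622135765, 254.2727611675349], [369.5413155051907, 266.4085354214445], [363.4945369448164, 291.4147804076848], [387.29202193263257, 248.0829521970449], [366.31665031738646, 244.80881553389747], [387.6648539482862, 246.48896038791528]]
```

View pics/c5.png

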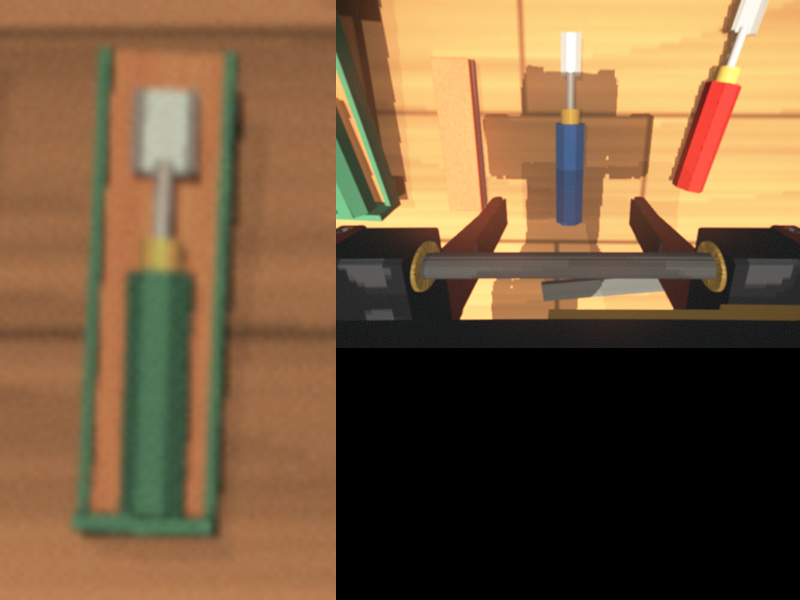

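Green is seated: its butt, handle front and tip are at rows 247.3, 196.7 and 158.3, against predictions of 247.4, 196.2 and 159. The wrist view shows the blue handle from (324,171) to (321,306).

```bash
python3 -c "
from h import *
P=px2w('w5.png',[(324,170),(321,307)],.024);d=P[0]-P[1]
print(P,np.linalg.norm(d),P.mean(0),np.arctan2(d[1],d[0]))"
```

```text
[[ 0.52639816 -0.09814036  0.024     ]
 [ 0.42124913 -0.09707266  0.024     ]] 0.10515444711011776 [ 0.47382365 -0.09760651  0.024     ] -0.01015380136486647
```

```bash
python3 -m crank '0 -.1 -6 -.01;0 -.1 -9.3 -.01;0 -.1 -9.3 -.01;0 -.1 -9.3 -.01;0 -.1 -9.3 -.01'
python3 -m crank '0 0 0 0;0 0 0 0;0 0 0 0;0 0 0 0;0 0 0 0' -1
python3 -m crank '0 0 0 0;0 0 0 0;0 0 0 0;0 0 0 0;0 0 0 0'
python3 -m crank '0 0 0 0;0 0 0 0;0 0 0 0'
```

```text
time: 13.8
position: [0.4757, -0.0969, 0.0113]
orientation: [[1.0, -0.001, 0.001], [-0.001, -1.0, -0.0], [0.001, 0.0, -1.0]]
ft_force: [0.4, -0.5, 1.0]
opening: 1.006
grasp_force: 0.0
time: 14.22
position: [0.4752, -0.0971, 0.0106]
orientation: [[1.0, -0.001, 0.001], [-0.001, -1.0, -0.0], [0.001, 0.0, -1.0]]
ft_force: [-0.7, -0.9, 0.4]
opening: 0.658
grasp_force: 0.0
time: 14.63
position: [0.4747, -0.097, 0.0098]
orientation: [[1.0, -0.001, -0.0], [-0.001, -1.0, 0.0], [-0.0, -0.0, -1.0]]
ft_force: [-0.0, 0.5, -0.4]
opening: 0.314
grasp_force: 30.0
time: 14.88
position: [0.4747, -0.097, 0.0098]
orientation: [[1.0, -0.001, -0.0], [-0.001, -1.0, -0.0], [-0.0, 0.0, -1.0]]
ft_force: [0.3, 0.7, 0.5]
opening: 0.309
grasp_force: 30.0
```

```bash
python3 -m crank '0 0 3 0;0 0 7 0;0 0 11 0;0 0 14 0;0 0 14 0'
python3 -m crank '3.6 16.4 0 -.016;3.6 16.4 0 -.016;3.6 16.4 0 -.016;3.6 16.4 0 -.016;3.6 16.4 0 -.016'
python3 -m crank '3.5 16.3 0 -.017;3.5 16.3 0 -.017;3.5 16.3 0 -.017;3.5 16.3 0 -.017;3.5 16.3 0 -.017'
python3 -m crank '0 0 -4 0;0 0 -8.4 0;0 0 -8.4 0;0 0 -8.4 0'
python3 -m crank '0 0 -.3 0;0 0 -.6 0;0 0 -.9 0;0 0 -.9 0'
python3 -m crank '0 0 -.2 0;0 0 -.4 0;0 0 -.4 0;0 0 -.4 0'
```

```text
time: 15.3
position: [0.4785, -0.0975, 0.1555]
orientation: [[1.0, -0.002, 0.01], [-0.002, -1.0, -0.001], [0.01, 0.001, -1.0]]
ft_force: [0.8, -0.7, -1.9]
opening: 0.32
grasp_force: 30.0
time: 15.72
position: [0.5115, 0.0766, 0.1495]
orientation: [[1.0, -0.006, 0.001], [-0.006, -1.0, 0.005], [0.001, -0.005, -1.0]]
ft_force: [0.9, 0.7, -1.0]
opening: 0.32
grasp_force: 30.0
time: 16.13
position: [0.545, 0.2405, 0.1493]
orientation: [[1.0, -0.024, 0.0], [-0.024, -1.0, 0.006], [0.0, -0.006, -1.0]]
ft_force: [-0.1, 1.1, -0.8]
opening: 0.317
grasp_force: 30.0
time: 16.47
position: [0.5435, 0.2285, 0.0634]
orientation: [[0.999, -0.034, -0.006], [-0.034, -0.999, -0.003], [-0.006, 0.003, -1.0]]
ft_force: [0.4, 0.3, -0.5]
opening: 0.315
grasp_force: 30.0
time: 16.8
position: [0.5466, 0.2301, 0.0579]
orientation: [[0.999, -0.035, 0.002], [-0.035, -0.999, 0.001], [0.002, -0.001, -1.0]]
ft_force: [0.3, 0.2, -0.6]
opening: 0.313
grasp_force: 30.0
time: 17.13
position: [0.5461, 0.2304, 0.0534]
orientation: [[0.999, -0.034, 0.001], [-0.034, -0.999, 0.001], [0.001, -0.001, -1.0]]
ft_force: [-1.2, 0.8, 5.6]
opening: 0.315
grasp_force: 30.0
```

```bash
python3 -m crank '0 0 -.15 0;0 0 -.3 0;-.6 .02 -.43 0;-1.2 .04 -.56 0;-1.2 .04 -.56 0'
python3 -m crank '-.6 .02 -.13 0;-1.1 .04 -.23 0;-1.1 .04 -.23 0'
python3 -m crank '-.2 .01 -.04 0;-.4 .01 -.08 0;-.4 .01 -.08 0;-.4 .01 -.08 0'
python3 -m crank '-.2 .01 -.04 0;-.2 .01 -.04 0;-.2 .01 -.04 0'
python3 -m crank '-.2 .01 -.04 0;-.2 .01 -.04 0;-.2 .01 -.04 0'
```

```text
time: 17.55
position: [0.5327, 0.2304, 0.047]
orientation: [[0.999, -0.034, -0.0], [-0.034, -0.999, -0.0], [-0.0, 0.0, -1.0]]
ft_force: [-1.3, -0.1, 4.4]
opening: 0.318
grasp_force: 30.0
time: 17.8
position: [0.5214, 0.2308, 0.0447]
orientation: [[0.999, -0.034, -0.001], [-0.034, -0.999, -0.0], [-0.001, 0.0, -1.0]]
ft_force: [-1.2, 0.5, 4.1]
opening: 0.313
grasp_force: 30.0
time: 18.13
position: [0.5193, 0.231, 0.0443]
orientation: [[0.999, -0.034, 0.001], [-0.034, -0.999, 0.0], [0.001, -0.0, -1.0]]
ft_force: [3.1, -0.7, 2.3]
opening: 0.32
grasp_force: 30.0
time: 18.38
position: [0.5192, 0.2309, 0.0443]
orientation: [[0.999, -0.035, 0.004], [-0.035, -0.999, 0.001], [0.004, -0.001, -1.0]]
ft_force: [6.8, -0.0, 0.6]
opening: 0.315
grasp_force: 30.0
time: 18.63
position: [0.5191, 0.2308, 0.0444]
orientation: [[0.999, -0.036, 0.007], [-0.036, -0.999, 0.002], [0.007, -0.002, -1.0]]
ft_force: [11.1, -1.2, -0.2]
opening: 0.315
grasp_force: 30.0
```

Firm contact. I'll release and go to the red gouge.

```bash
python3 -m crank '.3 0 0 0;.3 0 0 0' 
python3 -m crank '0 0 0 0;0 0 0 0;0 0 0 0;0 0 0 0;0 0 0 0' 0.1
python3 -m crank '0 0 0 0;0 0 0 0'
python3 -m crank '0 0 14 0;0 0 14 0;0 0 14 0;0 0 14 0;0 0 14 0' 1
python3 -m crank '-.3 -15.3 0 -.05;-.3 -15.3 0 -.05;-.3 -15.3 0 -.05;-.3 -15.3 0 -.05'
python3 -m crank '-.3 -15.3 0 -.05;-.3 -15.3 0 -.05;-.3 -15.3 0 -.05;-.3 -15.3 0 -.05'
python3 -m crank '0 -15.4 0 -.055;0 -15.4 0 -.055;0 -15.4 0 -.055;0 -15.4 0 -.055;0 -15.4 0 -.055'
python3 -m crank '0 0 -8 0;0 0 -8 0;0 0 -8 0;0 0 -8 0'
python3 - <<'E'
from h import *
a=snap('wrist','w6.png')
snap('top','t6.png')
p=[.4691,.2324,-.034];y=0
print(w2px('t6.png',lanepts(p,[[0,y,.028],[.105,y,.028],[.184,y,.014]])).tolist())
im=cv2.imread('pics/t6.png')[130:255,180:250]; im=cv2.resize(im,(336,600),interpolation=cv2.INTER_CUBIC)
w=cv2.resize(cv2.imread('pics/w6.png'),(464,348)); w=np.vstack([w,np.zeros((252,464,3),np.uint8)]); cv2.imwrite('pics/c6.png',np.hstack([im,w]))
E
```

```text
time: 18.8
position: [0.5192, 0.2309, 0.044]
orientation: [[0.999, -0.035, 0.002], [-0.035, -0.999, 0.0], [0.002, -0.0, -1.0]]
ft_force: [3.8, -1.5, 6.2]
opening: 0.31
grasp_force: 30.0
time: 19.22
position: [0.5171, 0.231, 0.043]
orientation: [[0.999, -0.034, -0.001], [-0.034, -0.999, -0.0], [-0.001, 0.001, -1.0]]
ft_force: [-0.3, -0.2, -0.8]
opening: 0.55
grasp_force: 0.0
time: 19.38
position: [0.5176, 0.2311, 0.0432]
orientation: [[0.999, -0.034, -0.0], [-0.034, -0.999, -0.0], [-0.0, 0.0, -1.0]]
ft_force: [-0.1, -0.3, 1.0]
opening: 0.549
grasp_force: 0.0
time: 19.8
position: [0.5203, 0.2326, 0.1883]
orientation: [[0.999, -0.034, 0.008], [-0.034, -0.999, 0.004], [0.008, -0.004, -1.0]]
ft_force: [0.3, -0.3, 0.2]
opening: 0.892
grasp_force: 0.0
time: 20.13
position: [0.5134, 0.0737, 0.182]
orientation: [[0.996, -0.087, -0.002], [-0.087, -0.996, -0.002], [-0.002, 0.002, -1.0]]
ft_force: [0.7, 0.7, 0.2]
opening: 0.996
grasp_force: 0.0
time: 20.47
position: [0.5101, -0.0793, 0.1822]
orientation: [[0.991, -0.137, -0.002], [-0.137, -0.991, -0.001], [-0.002, 0.002, -1.0]]
ft_force: [-0.7, 0.6, 0.7]
opening: 1.001
grasp_force: 0.0
time: 20.88
position: [0.5094, -0.2365, 0.1821]
orientation: [[0.98, -0.198, -0.002], [-0.198, -0.98, -0.003], [-0.002, 0.004, -1.0]]
ft_force: [0.1, -0.8, -0.3]
opening: 0.999
grasp_force: 0.0
time: 21.22
position: [0.5097, -0.2276, 0.1013]
orientation: [[0.982, -0.187, -0.006], [-0.187, -0.982, 0.002], [-0.006, -0.001, -1.0]]
ft_force: [-0.1, -0.1, 0.8]
opening: 1.003
grasp_force: 0.0
[[202.45216058592132, 235.72203373520514], [204.25760673965726, 184.8543093462009], [207.253637942509, 148.15110456141406]]
```

View pics/c6.png

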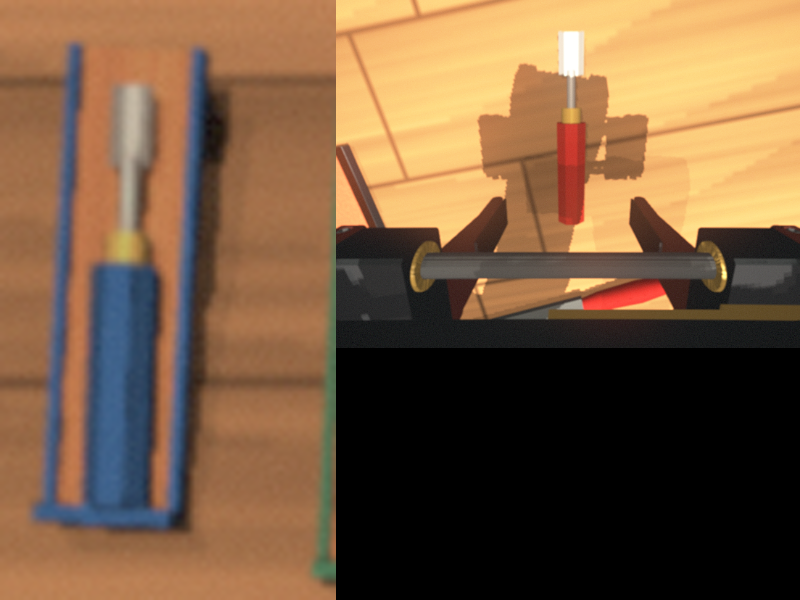

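Blue is seated, with its front and tip rows within 0.5 px of the prediction. Red is centred and aligned, framed the same way blue was, so I'll grasp it.

```bash
python3 -m crank '0 0 -6 0;0 0 -9.4 0;0 0 -9.4 0;0 0 -9.4 0;0 0 -9.4 0'
python3 -m crank '0 0 0 0;0 0 0 0;0 0 0 0;0 0 0 0;0 0 0 0' -1
python3 -m crank '0 0 0 0;0 0 0 0;0 0 0 0;0 0 0 0;0 0 0 0'
python3 -m crank '0 0 0 0;0 0 0 0;0 0 0 0'
```

```text
time: 21.73
position: [0.5129, -0.2293, 0.0111]
orientation: [[0.982, -0.188, 0.001], [-0.188, -0.982, -0.001], [0.002, 0.0, -1.0]]
ft_force: [0.4, 0.4, 0.7]
opening: 1.001
grasp_force: 0.0
time: 22.15
position: [0.5122, -0.2291, 0.0101]
orientation: [[0.982, -0.188, 0.001], [-0.188, -0.982, -0.0], [0.001, 0.0, -1.0]]
ft_force: [0.1, 0.4, -0.3]
opening: 0.658
grasp_force: 0.0
time: 22.57
position: [0.5117, -0.229, 0.0093]
orientation: [[0.982, -0.188, -0.0], [-0.188, -0.982, -0.0], [-0.0, 0.0, -1.0]]
ft_force: [-0.6, -0.2, -0.5]
opening: 0.316
grasp_force: 30.0
time: 22.82
position: [0.5117, -0.229, 0.0093]
orientation: [[0.982, -0.188, -0.0], [-0.188, -0.982, -0.0], [-0.0, 0.0, -1.0]]
ft_force: [-0.0, 0.2, -0.6]
opening: 0.316
grasp_force: 30.0
```

```bash
python3 -m crank '0 0 3 0;0 0 7 0;0 0 11 0;0 0 14 0;0 0 14 0'
python3 -m crank '.1 14.3 0 .07;.1 14.3 0 .07;.1 14.3 0 .07;.1 14.3 0 .07'
python3 -m crank '.1 14.3 0 .07;.1 14.3 0 .07;.1 14.3 0 .07;.1 14.3 0 .07'
python3 -m crank '.1 14.4 0 .07;.1 14.4 0 .07;.1 14.4 0 .07;.1 14.4 0 .07'
python3 -m crank '.1 14.4 0 .076;.1 14.4 0 .076;.1 14.4 0 .076;.1 14.4 0 .076;.1 14.4 0 .076'
python3 -m crank '0 0 -4 0;0 0 -8.4 0;0 0 -8.4 0;0 0 -8.4 0'
python3 -m crank '0 0 -.3 0;0 0 -.6 0;0 0 -.9 0;0 0 -.9 0'
python3 -m crank '0 0 -.2 0;0 0 -.4 0;0 0 -.4 0;0 0 -.4 0'
```

```text
time: 23.23
position: [0.5154, -0.2302, 0.1557]
orientation: [[0.982, -0.188, 0.01], [-0.188, -0.982, -0.003], [0.011, 0.001, -1.0]]
ft_force: [0.9, -1.3, -1.4]
opening: 0.318
grasp_force: 30.0
time: 23.57
position: [0.512, -0.0797, 0.1486]
orientation: [[0.994, -0.113, -0.001], [-0.113, -0.994, 0.003], [-0.002, -0.003, -1.0]]
ft_force: [0.2, 1.4, -1.3]
opening: 0.318
grasp_force: 30.0
time: 23.9
position: [0.5127, 0.0635, 0.1487]
orientation: [[0.999, -0.043, -0.001], [-0.043, -0.999, 0.003], [-0.001, -0.003, -1.0]]
ft_force: [0.5, 1.1, -0.9]
opening: 0.317
grasp_force: 30.0
time: 24.23
position: [0.5132, 0.2076, 0.1487]
orientation: [[1.0, 0.027, -0.001], [0.027, -1.0, 0.003], [-0.001, -0.003, -1.0]]
ft_force: [1.1, 0.2, -1.6]
opening: 0.315
grasp_force: 30.0
time: 24.65
position: [0.5131, 0.3519, 0.1483]
orientation: [[0.995, 0.105, -0.002], [0.105, -0.995, 0.003], [-0.002, -0.003, -1.0]]
ft_force: [-0.1, 0.4, -1.0]
opening: 0.317
grasp_force: 30.0
time: 24.98
position: [0.5139, 0.3427, 0.0628]
orientation: [[0.995, 0.096, -0.005], [0.096, -0.995, -0.004], [-0.006, 0.004, -1.0]]
ft_force: [-0.5, 0.8, -0.1]
opening: 0.311
grasp_force: 30.0
time: 25.32
position: [0.5164, 0.3453, 0.0574]
orientation: [[0.995, 0.096, 0.002], [0.096, -0.995, 0.001], [0.002, -0.001, -1.0]]
ft_force: [0.5, -0.6, -0.7]
opening: 0.315
grasp_force: 30.0
time: 25.65
position: [0.5159, 0.3455, 0.0529]
orientation: [[0.995, 0.097, 0.001], [0.097, -0.995, 0.001], [0.001, -0.001, -1.0]]
ft_force: [-2.7, -0.8, 4.5]
opening: 0.316
grasp_force: 30.0
```

Now the same slide along heading 0.097, so y shifts by −0.1 per unit of −x.

```bash
python3 -m crank '0 0 -.15 0;0 0 -.3 0;-.6 -.06 -.43 0;-1.2 -.12 -.56 0;-1.2 -.12 -.56 0'
python3 -m crank '-.6 -.06 -.13 0;-1.1 -.11 -.23 0;-1.1 -.11 -.23 0'
python3 -m crank '-.2 -.02 -.04 0;-.4 -.04 -.08 0;-.4 -.04 -.08 0;-.4 -.04 -.08 0'
python3 -m crank '-.2 -.02 -.04 0;-.2 -.02 -.04 0;-.2 -.02 -.04 0'
```

```text
time: 26.07
position: [0.5028, 0.3439, 0.0466]
orientation: [[0.995, 0.097, -0.0], [0.097, -0.995, -0.0], [-0.0, 0.0, -1.0]]
ft_force: [-1.5, -0.2, 3.0]
opening: 0.318
grasp_force: 30.0
time: 26.32
position: [0.4914, 0.3426, 0.0442]
orientation: [[0.995, 0.097, -0.001], [0.097, -0.995, -0.001], [-0.001, 0.0, -1.0]]
ft_force: [-1.7, -0.8, 4.5]
opening: 0.316
grasp_force: 30.0
time: 26.65
position: [0.4885, 0.3424, 0.0436]
orientation: [[0.995, 0.097, -0.0], [0.097, -0.995, -0.0], [-0.0, 0.0, -1.0]]
ft_force: [-0.8, 0.4, 3.9]
opening: 0.317
grasp_force: 30.0
time: 26.9
position: [0.487, 0.3423, 0.0433]
orientation: [[0.995, 0.096, 0.0], [0.096, -0.995, 0.0], [0.0, -0.0, -1.0]]
ft_force: [2.6, 0.2, 2.3]
opening: 0.318
grasp_force: 30.0
```

```bash
python3 -m crank '-.2 -.02 -.04 0;-.2 -.02 -.04 0;-.2 -.02 -.04 0'
python3 -m crank '-.2 -.02 -.04 0;-.2 -.02 -.04 0;-.2 -.02 -.04 0'
python3 -m crank '.3 .03 0 0;.3 .03 0 0' 
python3 -m crank '0 0 0 0;0 0 0 0;0 0 0 0;0 0 0 0;0 0 0 0' 0.1
python3 -m crank '0 0 0 0;0 0 0 0'
python3 -m crank '0 0 14 0;0 0 14 0;0 0 14 0;0 0 14 0;0 0 14 0' 1
python3 -m crank '0 -15 5 0;0 -15 5 0;0 -15 5 0;0 -15 5 0;0 -15 5 0'
python3 -m crank '0 -20 0 0;0 -20 0 0;0 -20 0 0;0 -20 0 0;0 -20 0 0'
python3 -m crank '0 -15 0 0;0 -15 0 0;0 -15 0 0;0 -15 0 0;0 -15 0 0'
python3 - <<'E'
from h import *
snap('top','t7.png')
p=[.4397,.3371,.097];y=0
print(w2px('t7.png',lanepts(p,[[0,y,.028],[.105,y,.028],[.184,y,.014]])).tolist())
im=cv2.imread('pics/t7.png')
a=cv2.resize(im[140:265,120:190],(336,600),interpolation=cv2.INTER_CUBIC)
w=cv2.resize(im,(464,348)); w=np.vstack([w,np.zeros((252,464,3),np.uint8)]); cv2.imwrite('pics/c7.png',np.hstack([a,w]))
E
```

```text
time: 27.15
position: [0.487, 0.3422, 0.0433]
orientation: [[0.995, 0.096, 0.004], [0.096, -0.995, 0.002], [0.004, -0.001, -1.0]]
ft_force: [6.4, 0.6, 1.3]
opening: 0.314
grasp_force: 30.0
time: 27.4
position: [0.4869, 0.3421, 0.0434]
orientation: [[0.995, 0.095, 0.007], [0.095, -0.995, 0.003], [0.007, -0.002, -1.0]]
ft_force: [10.2, 0.5, 0.3]
opening: 0.315
grasp_force: 30.0
time: 27.57
position: [0.487, 0.3421, 0.043]
orientation: [[0.995, 0.096, 0.001], [0.096, -0.995, 0.0], [0.001, -0.0, -1.0]]
ft_force: [2.9, -0.9, 5.6]
opening: 0.315
grasp_force: 30.0
time: 27.98
position: [0.4851, 0.3419, 0.042]
orientation: [[0.995, 0.097, -0.001], [0.097, -0.995, -0.001], [-0.001, 0.001, -1.0]]
ft_force: [-0.1, 0.8, -0.4]
opening: 0.549
grasp_force: 0.0
time: 28.15
position: [0.4856, 0.342, 0.0423]
orientation: [[0.995, 0.097, -0.0], [0.097, -0.995, -0.0], [-0.0, 0.0, -1.0]]
ft_force: [0.2, 1.0, -0.8]
opening: 0.554
grasp_force: 0.0
time: 28.57
position: [0.4881, 0.3441, 0.1876]
orientation: [[0.995, 0.096, 0.007], [0.096, -0.995, 0.006], [0.007, -0.005, -1.0]]
ft_force: [0.1, 1.0, -0.6]
opening: 0.891
grasp_force: 0.0
time: 28.98
position: [0.4869, 0.1845, 0.2331]
orientation: [[0.996, 0.087, 0.001], [0.087, -0.996, -0.003], [0.001, 0.003, -1.0]]
ft_force: [1.2, 0.1, 0.3]
opening: 0.998
grasp_force: 0.0
time: 29.4
position: [0.4847, -0.0108, 0.2313]
orientation: [[0.995, 0.095, -0.002], [0.095, -0.995, -0.001], [-0.002, 0.001, -1.0]]
ft_force: [0.2, 0.3, -0.1]
opening: 1.0
grasp_force: 0.0
time: 29.82
position: [0.4844, -0.164, 0.2313]
orientation: [[0.996, 0.088, -0.002], [0.088, -0.996, -0.002], [-0.002, 0.002, -1.0]]
ft_force: [0.1, -0.0, 0.4]
opening: 1.0
grasp_force: 0.0
[[151.38969031383238, 249.7858947339982], [146.75426186409683, 198.9041905256206], [145.69457491214837, 161.98230283916217]]
```

View pics/c7.png

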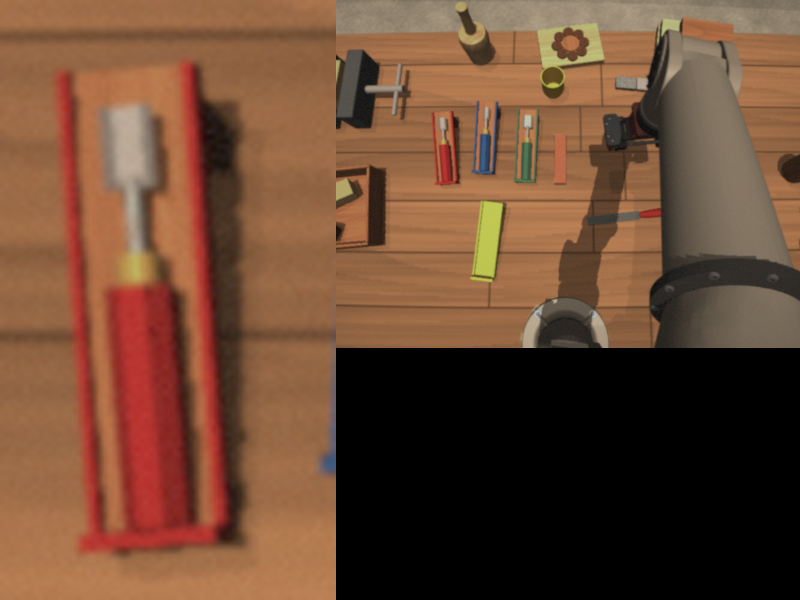

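Red is seated too: its front, butt and tip rows are 199.4, 250.4 and 161.7, against predictions of 198.9, 249.8 and 162. All three gouges are home and the stone and cup are untouched, so I'll hand it in.

```bash
python3 -c "
from workcell import sign_off
print(sign_off())"
```

```text
the job is handed in; nothing more can be done
None
```

All three gouges (green, blue, red) lie in their matching rests with the blade up the slope and the butt against the stop, and the job was handed in at about 30 s; the first grip on green slipped and was redone.

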